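Key the dancer's turntable onto its drive pins

TASK

The ivory-lacquered round turntable of the music box rides high on its two drive pins because the two notches in its rim are not over them. With a fingertip, turn the turntable by one of its brass dowels until each notch comes over a pin (either way round will do), then press it down on its middle until it sits fully home, and take the hand away. Do not pinch or lift the turntable or force it down, and leave everything else on the bench where it stands.

Things in the scene. Friction and masses are not known exactly. Their poses are not given: they have to be found in the camera images.
- base: the round dark lacquered music box base that carries the turntable, fixed to the bench; origin on the turning axis at bench level, x towards pin a. Base 192 mm across under the disc, 200 mm at its foot, held in a 228 mm cork ring; a small brass winding key sticks out 14 mm on the side of pin b, 26 mm above the bench
- turntable (a joint): turning angle of the turntable relative to the drive pins, rad: 0 when notch a is over pin a and notch b over pin b, pi when they are swapped (just as good); grows anticlockwise seen from above; turns without stops against light friction (0.02 N m, under 1 N at a dowel) and stays where it is left
- bush (a joint): how far the turntable has been pressed down its arbor, m: 0 as it rides high on the pins, 0.010 when fully home on the steel drive plate, negative if lifted. The bore is a snug fit: it does not fall by itself, about 3 to 5 N pushes it down; away from the notches the pins stop it at 0 (it gives 1 to 2 mm under a hard push)
- boss_top (a point): centre of the flat top of the brass boss in the middle of the turntable, on its turning axis. The turntable is a flat ivory-lacquered disc, 140 mm across, 12 mm thick; the boss is 20 mm across (its foot 25 mm) and stands 10 mm above the disc's top face. At the start the disc's top face is 72 mm above the bench, when home 62 mm
- notch_a (a point): point in the middle of one of the two equal notches of the turntable, level with the disc's top face, 71 mm from the turning axis. Each notch is cut in from the rim, 17 mm wide and 14 mm deep, through the whole thickness
- notch_b (a point): the same point of the other notch, straight across the turning axis from notch a
- pin_a (a point): top of one of two domed steel drive pins, 12 mm in diameter, that stand up 10 mm from a brass bar, 18 mm wide, let into the dark steel drive plate under the disc, opposite one another, 71 mm from the turning axis, so that about half of each peeps out beyond the disc's rim. They do not move here. Their domes guide the notches if they are up to 2 or 3 mm off
- pin_b (a point): top of the other drive pin, the same, straight across the turning axis from pin a
- dowel_a (a point): centre of the top of one of two upright brass dowels (for the piano) fixed in the turntable: 8 mm in diameter, standing 12 mm above the disc's top face, 47 mm from the turning axis, 140 degrees anticlockwise of notch a seen from above
- dowel_b (a point): centre of the top of the other dowel, the same size and radius, 140 degrees clockwise of notch a seen from above (80 degrees beyond dowel a)
- tin_piano: bystander: a tiny tin grand piano on three legs, 68 x 60 mm, 60 mm high, loose; origin under its middle, on the bench
- oil_bottle: bystander: a small amber glass oil bottle with black cap, 32 mm across, 55 mm high, loose; origin at the centre of its underside
- ballerina: bystander: a white porcelain ballerina figure, skirt 64 mm across, 118 mm high, loose; origin at the centre of its underside
- dome: bystander: a frosted glass dome, 174 mm across, 217 mm high, loose; origin at the centre of its underside
- crank_movement: bystander: a brass hand-crank music movement on a bedplate 60 x 95 mm, about 60 mm high with its crank, loose; origin under the middle of the bedplate
- screwdriver: bystander: a screwdriver lying on the bench, 150 mm long, loose
- small_hammer: bystander: a small hammer lying on the bench, 190 mm long, loose
Mind the look-alikes: they are no part of the job. What is shaped like the base but orange is not meant.

How it is judged:
By the outcome, as a careful person would: the job done as asked, in the order asked, and still so for the second after the job is handed in, with the robot touching nothing.
It also fails if it takes over 48 s, if anything falls off the work surface, if the arm or the gripper's body presses on something with over 40 N, if the wrist force passes 120 N, or if a joint passes its speed limit or range.

ROBOT

A 6-joint arm with a two-finger parallel gripper is mounted at the origin on the work surface. World frame = base frame: x ahead of the robot, y to its left, z up, the work surface at z = 0. Lengths are in m, angles in rad, forces in N, time in s.
With the tool pointing down it reaches from about 0.375 to 0.975 m from the base axis. Payload 3.8 kg.
Tool frame: the origin (TCP) lies midway between the tips of the shut fingers; the grasp point (between the pads) lies 19 mm behind it; z points along the fingers, y is the line along which they close (so a half turn about z gives the same grasp; the last joint's range is limited). The gripper opens to 85 mm and grips with 20 to 120 N. Pads are 22 mm wide; open, the fingers measure 114 mm over their backs; the gripper's body (76 mm by 85 mm) begins 54 mm behind the grasp point. The pads swing forward as they close: fully open they stand 13 mm farther back than shut.
Start: joints at [-1.378, 0.264, 1.604, -0, 1.274, -0.037], TCP at [0.154, -0.657, 0.231] pointing down, gripper open.
Joint ranges: [-2.63, 2.63], [-0.94, 2.18], [0.31, 2.57], [-1.31, 4.45], [0, 2.66], [-2.55, 2.55]. Speed limits (rad/s): [2.57, 2.57, 3.14, 3.14, 3.14, 3.14].

INTERFACE

Orientations are given as a rotation vector (axis times angle).
In Python, from workcell import sensors, viewer, job gives the robot as it stands.
- The arm moves only by the shell command python3 -m inch 'ROWS' [FORCE]. ROWS is JSON, one flat list of numbers, 7 for each row, row after row: the shift along the tool's x, y, z in mm, then the turn, a rotation vector about the tool's x, y, z in degrees, then the finger opening in mm, from 0 to 85.4. A call has exactly 8 rows; each row shifts and turns the commanded pose from where the row before left it, along the tool's axes as they then stand; what a row does not reach is not made up. A row lasts 1/10 s, in which the tool goes at most 50 mm and 8.59 degrees, less where a joint would pass 70% of its speed; a pose out of reach is approached as far as the arm can. A call is refused whole if a number of a shift passes 50 or a number of a turn 8.59, either way. A call with a gripper value outside its range is refused whole. The fingers move at their own pace and stop on an object; FORCE is the grip in N (left out, the last holds). Time passes only in rows, so rows that do not move let the fingers close, or fill a call up. It gives the time, the measured TCP pose, the force, the opening and the grip force at its end, in the units of the state.
- sensors.read_state(): the state, without advancing time (a new reading comes with each control period).
- viewer.read_camera(name): name is "scene" or "top" or "wrist"; returns the picture (384x512x3 uint8, red, green, blue); there is no depth.
- viewer.camera_params(name): a dict with "K" (3x3 intrinsics, pixels), "k1" (the pictures are not rectified: a ray, as slopes to the right and down, at radius r is drawn at 1 + k1 r^2 times it, then the intrinsics apply), "world_to_cam" (4x4, takes a point from world to camera coordinates). Camera axes: x right, y down, z forward; pixel columns grow to the right and rows downward; lengths in m; the calibration is good to about 2 mm. A picture is of the moment at which its call begins: read the wrist's pose just before it. camera_params takes no time and is no camera call; for the wrist camera it gives the pose at the moment of the call.
- job.finish_job(): hands the job in; it is judged then, once.
The state is a dict: "time": time; "q": joint angles; "joint_vel": joint speeds; "joint_torque": joint torques, N m; "tool_pos": TCP position; "tcp_rot": TCP orientation; "wrist_force": force on the tool from outside, world axes, zero at the start; "torque": the same for the moment, N m; "width": opening from 0.0 (shut) to 1.0 (fully open); "grip_force": force on a finger pad.
Only numpy, scipy, OpenCV 4.12 (cv2) and the standard library are available. Lean on these libraries where they do the work, as an engineer would, in place of code of your own. Each camera call takes 0.05 s, during which the arm holds its last target. There are 200 camera calls.

## Working session

There is one attempt and no reset: what is moved stays moved. The work goes in short steps, Python scripts to look and compute and a shell command to move; the robot and the scene stay as the last step left them, time stands still between calls to the robot, and variables do not carry over. Pictures are saved under pics/ and viewed, at most 10 in all, crops included, and the job is handed in when it is done.

```bash
mkdir -p pics; python3 - <<'E'
from workcell import sensors, viewer
import cv2,numpy as np
s=sensors.read_state();print(s['time'],s['tool_pos'],s['tcp_rot'],s['wrist_force'])
for n in ('scene','top'):
    im=viewer.read_camera(n);cv2.imwrite(f'pics/{n}0.png',im[:,:,::-1]);p=viewer.camera_params(n);print(n,p)
E
```

```text
0.0 [ 0.15359773 -0.65653655  0.22993716] [-3.11863777e+00 -3.59909375e-01  2.76935986e-04] [ 0.55588208 -0.56885413 -0.68539067]
scene {'K': array([[433.41233501,   0.        , 248.3222742 ],
       [  0.        , 433.41233501, 193.07962151],
       [  0.        ,   0.        ,   1.        ]]), 'k1': -0.11640746003868353, 'world_to_cam': array([[-0.64472865,  0.76417196,  0.01913609,  0.31452898],
       [ 0.56479567,  0.49308622, -0.66171885, -0.22463996],
       [-0.51510272, -0.41582112, -0.74950783,  1.64951314],
       [ 0.        ,  0.        ,  0.        ,  1.        ]])}
top {'K': array([[401.82187127,   0.        , 258.07184806],
       [  0.        , 401.82187127, 194.12150049],
       [  0.        ,   0.        ,   1.        ]]), 'k1': -0.011960932557734658, 'world_to_cam': array([[ 0.00555066, -0.99990352,  0.01273318,  0.00950334],
       [-0.9883389 , -0.00742323, -0.15208916,  0.50545882],
       [ 0.15216901, -0.0117405 , -0.98828475,  1.27335314],
       [ 0.        ,  0.        ,  0.        ,  1.        ]])}
```

View pics/top0.png

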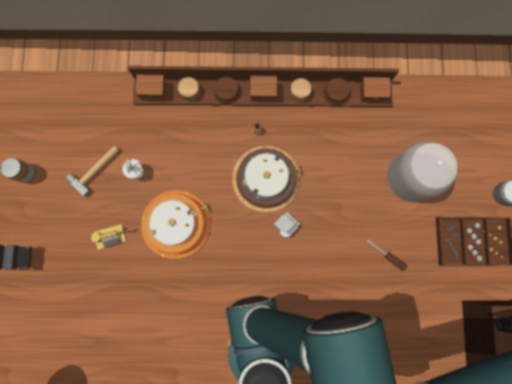

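View pics/scene0.png

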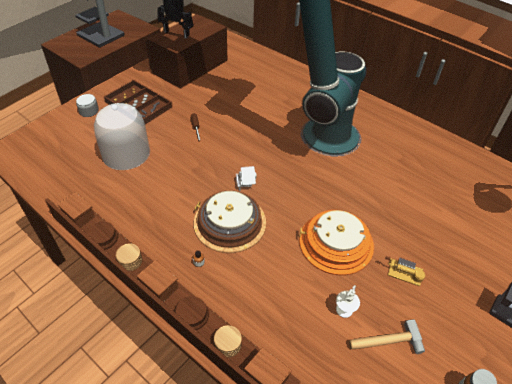

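Candidates are the dark base with an ivory disc at top (267,176) / scene (230,212), and the orange look-alike at top (175,222) / scene (338,235). I choose the dark one and check it in a close crop.

```bash
cat > h.py <<'E'
import numpy as np,cv2
from workcell import sensors,viewer
def ray(n,uv,p=None):
    p=p or viewer.camera_params(n);K=p['K'];M=p['world_to_cam']
    d=np.array([(uv[0]-K[0,2])/K[0,0],(uv[1]-K[1,2])/K[1,1]]);x=d.copy()
    for _ in range(20): x=d/(1+p['k1']*(x@x))
    R=M[:3,:3];return -R.T@M[:3,3],R.T@np.array([*x,1])
def atz(n,uv,z,p=None):
    c,d=ray(n,uv,p);return c+d*(z-c[2])/d[2]
def proj(n,P,p=None):
    p=p or viewer.camera_params(n);M=p['world_to_cam'];c=M[:3,:3]@np.asarray(P)+M[:3,3]
    x=c[:2]/c[2];x=x*(1+p['k1']*(x@x));return p['K'][:2,:2]@x+p['K'][:2,2]
E
python3 - <<'E'
from h import *
a=cv2.imread('pics/top0.png')[138:220,225:312];b=cv2.imread('pics/scene0.png')[165:255,185:275]
a=cv2.resize(a,(400,400*82//87),interpolation=3);b=cv2.resize(b,(400,400),interpolation=3)
o=np.zeros((400,800,3),np.uint8);o[:a.shape[0],:400]=a;o[:,400:]=b;cv2.imwrite('pics/c0.png',o)
# disc by ivory colour
for n,r in (('top',(138,220,225,312)),('scene',(165,255,185,275))):
    im=cv2.imread(f'pics/{n}0.png');h=cv2.cvtColor(im,cv2.COLOR_BGR2HSV)
    m=((h[...,1]<60)&(h[...,2]>165)).astype(np.uint8);k=np.zeros_like(m);k[r[0]:r[1],r[2]:r[3]]=m[r[0]:r[1],r[2]:r[3]]
    _,l,st,ce=cv2.connectedComponentsWithStats(k);i=1+st[1:,4].argmax()
    c=max(cv2.findContours((l==i).astype(np.uint8),0,1)[0],key=len);e=cv2.fitEllipse(cv2.convexHull(c));print(n,e,atz(n,e[0],.072))
E
```

```text
top ((266.0059814453125, 174.39263916015625), (42.19440841674805, 43.731937408447266), 87.3125228881836) [ 0.56443058 -0.01188542  0.072     ]
scene ((229.75222778320312, 209.02987670898438), (36.180145263671875, 47.76475143432617), 93.24578857421875) [ 0.57111062 -0.00465563  0.072     ]
```

View pics/c0.png

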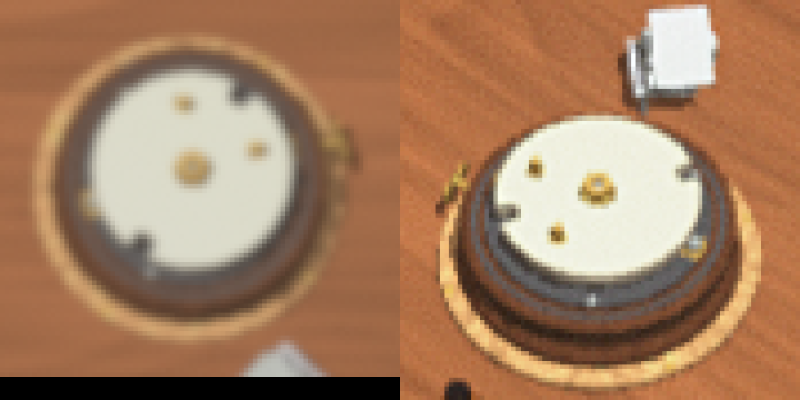

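The crop shows the dark base with boss at (190,168). The dowels are at (183,103) and (257,149). Notch a is at (140,242), opposite the dowels, and notch b at (238,90). The brass bar end and pin a are at (90,205), with the key on the right at (345,145). That means about 36° clockwise. I'll move nearer with the fingers shut.

```bash
python3 -m inch '[34,-33,0,0,0,0,0, 34,-33,0,0,0,0,0, 34,-33,0,0,0,0,0, 34,-33,0,0,0,0,0, 34,-33,0,0,0,0,0, 34,-33,0,0,0,0,0, 34,-33,0,0,0,0,0, 34,-33,0,0,0,0,0]' 20
python3 -m inch '[34,-33,0,0,0,0,0, 34,-33,0,0,0,0,0, 34,-33,0,0,0,0,0, 34,-33,0,0,0,0,0, 34,-33,0,0,0,0,0, 30,-30,0,0,0,0,0, 0,0,0,0,0,0,0, 0,0,0,0,0,0,0]'
python3 - <<'E'
from h import *
p=viewer.camera_params('wrist');im=viewer.read_camera('wrist');cv2.imwrite('pics/w0.png',im[:,:,::-1]);np.save('w0.npy',p,allow_pickle=True)
M=p['world_to_cam'];print(-M[:3,:3].T@M[:3,3],M[2,:3],p['K'],p['k1'],sensors.read_state()['tcp_rot'])
print(proj('wrist',[.567,-.008,.072],p))
E
```

```text
time: 0.9
tool_pos: [0.3589, -0.3363, 0.2309]
tcp_rot: [-3.121, -0.359, 0.0]
wrist_force: [-0.0, -0.2, 0.0]
width: -0.0
grip_force: 0.0
time: 1.7
tool_pos: [0.5086, -0.102, 0.2307]
tcp_rot: [3.12, 0.364, -0.002]
wrist_force: [0.1, -0.5, 0.1]
width: 0.004
grip_force: 0.0
[ 0.58621498 -0.08451787  0.37301964] [-0.30662012 -0.07255298 -0.94906278] [[317.9424386    0.         258.47968882]
 [  0.         317.9424386  191.70893873]
 [  0.           0.           1.        ]] -0.013353359911740017 [ 3.12052555e+00  3.61723904e-01 -2.31388663e-03]
[171.06749795  87.62110112]
```

View pics/w0.png

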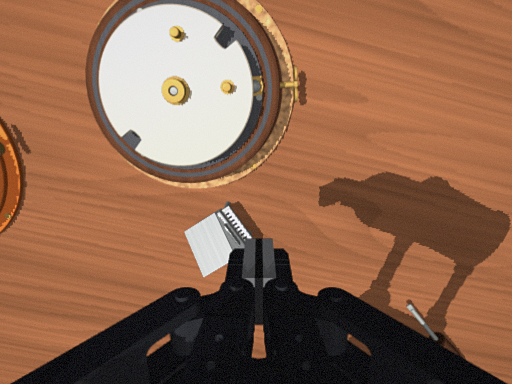

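The wrist view shows boss (174,91), dowels (177,33) and (228,87), notches (225,36) and (130,140), and pin b near (258,87). The piano is at (220,240).

```bash
python3 - <<'E'
from h import *
p=np.load('w0.npy',allow_pickle=True).item()
im=cv2.imread('pics/w0.png');h=cv2.cvtColor(im,cv2.COLOR_BGR2HSV)
m=((h[...,1]<60)&(h[...,2]>165)).astype(np.uint8);m[200:]=0
_,l,st,ce=cv2.connectedComponentsWithStats(m);i=1+st[1:,4].argmax()
c=max(cv2.findContours((l==i).astype(np.uint8),0,1)[0],key=len);hl=cv2.convexHull(c)[:,0]
W=np.array([atz('w',q,.072,p)[:2] for q in hl.astype(float)])
A=np.c_[2*W,np.ones(len(W))];s=np.linalg.lstsq(A,(W**2).sum(1),rcond=None)[0];C=s[:2];print('disc',C,np.sqrt(s[2]+C@C))
b=atz('w',(174,91),.082,p);print('boss',b)
for n,uv,z in (('dowA?',(228,85.5),.084),('dowB?',(176.5,30.5),.084),('notchb',(225,36),.070),('notcha',(130,139),.070),('pinb',(259,87),.058)):
    P=atz('w',uv,z,p)[:2]-C;print(n,P,np.hypot(*P),np.degrees(np.arctan2(P[1],P[0])))
print('piano',atz('w',(205,242),.06,p),atz('w',(237,225),.03,p),'tip',sensors.read_state()['tool_pos'])
cv2.imwrite('pics/w0c.png',cv2.resize(im[0:190,80:310],None,fx=3.2,fy=3.1,interpolation=3))
E
```

```text
disc [ 0.56570286 -0.01221418] 0.06951383606353409
boss [ 0.56543126 -0.0134621   0.082     ]
dowA? [ 0.01508186 -0.04648799] 0.0488732574646653 -72.02564973598183
dowB? [0.04756979 0.00350484] 0.047698729538480304 4.213812397422815
notchb [ 0.0542107  -0.03444373] 0.06422748801064576 -32.43055692350688
notcha [-0.05412603  0.0360485 ] 0.06503169701440041 146.3359679531393
pinb [ 0.02000788 -0.07286707] 0.07556404296413408 -74.64609556654872
piano [ 0.41506264 -0.06483303  0.06      ] [ 0.42934615 -0.09565869  0.03      ] tip [ 0.50823042 -0.10287434  0.23073311]
```

View pics/w0c.png

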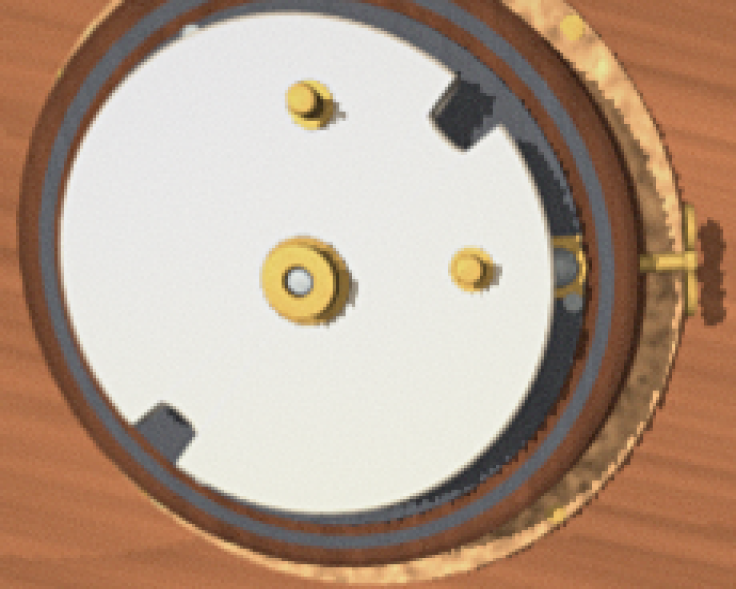

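```bash
python3 -m inch '[31.5,-22.6,0,0,0,0,0, 31.5,-22.6,0,0,0,0,0, 31.5,-22.6,0,0,0,0,0, 31.5,-22.6,0,0,0,0,0, 0,0,35,0,0,3.9,0, 0,0,35,0,0,3.8,0, 0,0,35,0,0,0,0, 0,0,35,0,0,0,0]'
python3 - <<'E'
from h import *
p=np.load('w0.npy',allow_pickle=True).item();C=np.array([.5655,-.0125])
for n,(u,v),z in (('pinb',(568,266),.058),('bar',(572,264),.050),('key',(672,260),.026),('key2',(690,258),.026)):
    P=atz('w',(80+u/3.2,v/3.1),z,p)[:2]-C;print(n,P,np.hypot(*P),np.degrees(np.arctan2(P[1],P[0])))
for n,(u,v),z in (('T pina',(90,205),.055),('T key',(345,145),.026)):
    P=atz('top',(225+u/4.6,138+v/4.6),z)[:2]-C;print(n,P,np.hypot(*P),np.degrees(np.arctan2(P[1],P[0])))
for n,(u,v),z in (('S pina',(695,245),.055),('S key',(455,185),.026)):
    P=atz('scene',(185+(u-400)/4.444,165+v/4.444),z)[:2]-C;print(n,P,np.hypot(*P),np.degrees(np.arctan2(P[1],P[0])))
p=viewer.camera_params('wrist');im=viewer.read_camera('wrist');cv2.imwrite('pics/w1.png',im[:,:,::-1]);np.save('w1.npy',p,allow_pickle=True);print(sensors.read_state()['tool_pos'],sensors.read_state()['tcp_rot'])
E
```

```text
time: 2.55
tool_pos: [0.6103, 0.0118, 0.09]
tcp_rot: [3.138, 0.146, -0.0]
wrist_force: [0.0, -0.2, -0.6]
width: -0.0
grip_force: 0.0
pinb [ 0.02092592 -0.07095993] 0.0739811132479323 -73.56933193871868
bar [ 0.02178584 -0.07197016] 0.07519525972364093 -73.1585937464773
key [ 0.03058111 -0.10314587] 0.10758379940276981 -73.485745973716
key2 [ 0.03254239 -0.1086435 ] 0.11341260019166002 -73.32527204887438
T pina [-0.02512271  0.06942591] 0.07383161425948023 109.8933505172004
T key [ 0.02583682 -0.11415143] 0.11703884306599303 -77.24666261473038
S pina [-0.01511284  0.07588682] 0.07737705127658055 101.26308094975926
S key [ 0.03782167 -0.10129835] 0.10812878926090755 -69.52592697623848
[0.6055163  0.01179862 0.08308011] [-3.13786678 -0.14574824  0.01697763]
```

View pics/w1.png

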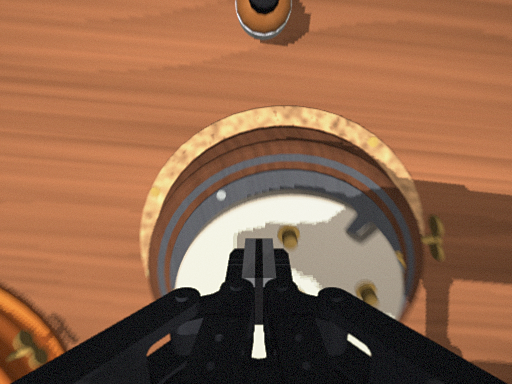

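Pin b, the bar and the key all give −73.4°, with notch b at −33°, so turn 40° clockwise. The picture shows the shut tip at (260,245), left of dowel b at (288,237). I'll check why the pose reading changed.

```bash
python3 - <<'E'
from h import *
s=sensors.read_state();print(s['time'],s['tool_pos'],s['tcp_rot'],s['wrist_force'],s['joint_vel'])
E
python3 -m inch '[0,0,0,0,0,0,0, 0,0,0,0,0,0,0, 0,0,0,0,0,0,0, 0,0,0,0,0,0,0, 0,0,0,0,0,0,0, 0,0,0,0,0,0,0, 0,0,0,0,0,0,0, 0,0,0,0,0,0,0]'
```

```text
2.6 [0.6055163  0.01179862 0.08308011] [-3.13786678 -0.14574824  0.01697763] [-1.89345116 -0.1694585  -3.84512101] [ 0.00163067 -0.01943809  0.02441643  0.00233759  0.15069297  0.00089297]
time: 3.4
tool_pos: [0.6109, 0.0141, 0.0913]
tcp_rot: [-3.138, -0.15, -0.0]
wrist_force: [-0.0, 0.3, 0.2]
width: 0.002
grip_force: 0.0
```

```bash
python3 -m inch '[0,0,2,0,0,0,0, 0,0,3,0,0,0,0, 0,0,3,0,0,0,0, 0,0,3,0,0,0,0, 0,0,2,0,0,0,0, 0,0,1.5,0,0,0,0, 0,0,0,0,0,0,0, 0,0,0,0,0,0,0]'
python3 -m inch '[0,1,0,0,0,0,0, 0,1,0,0,0,0,0, 0,1,0,0,0,0,0, 0,1,0,0,0,0,0, 0,1,0,0,0,0,0, 0,1,0,0,0,0,0, 0,1,0,0,0,0,0, 0,0,0,0,0,0,0]'
python3 - <<'E'
from h import *
p=viewer.camera_params('wrist');im=viewer.read_camera('wrist');np.save('w2.npy',p,allow_pickle=True);cv2.imwrite('pics/w2.png',im[:,:,::-1]);cv2.imwrite('pics/w2c.png',cv2.resize(im[170:320,160:420,::-1],None,fx=3,fy=3,interpolation=3))
E
```

```text
time: 4.2
tool_pos: [0.6109, 0.0139, 0.0768]
tcp_rot: [-3.138, -0.15, -0.0]
wrist_force: [-0.4, -0.8, 0.1]
width: -0.002
grip_force: 0.0
time: 5.0
tool_pos: [0.6116, 0.0068, 0.0769]
tcp_rot: [3.138, 0.15, 0.0]
wrist_force: [-0.7, -0.5, 0.6]
width: 0.003
grip_force: 0.1
```

View pics/w2c.png

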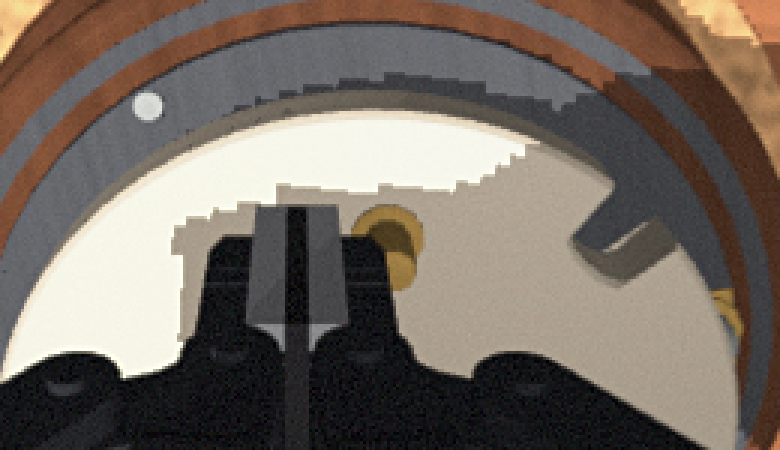

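The tip is beside dowel b, seen at crop (390,235) → px (290,248), at or near contact. Now I'll sweep the arc about the axis by 35°, turning along with it.

```bash
python3 -m inch '[0.6,2.1,0,0,0,2.5,0, 0.6,2.1,0,0,0,2.5,0, 0.6,2.1,0,0,0,2.5,0, 0.6,2.1,0,0,0,2.5,0, 0.6,2.1,0,0,0,2.5,0, 0.6,2.1,0,0,0,2.5,0, 0.6,2.1,0,0,0,2.5,0, 0.6,2.1,0,0,0,2.5,0]'
python3 -m inch '[0.6,2.1,0,0,0,2.5,0, 0.6,2.1,0,0,0,2.5,0, 0.6,2.1,0,0,0,2.5,0, 0.6,2.1,0,0,0,2.5,0, 0.6,2.1,0,0,0,2.5,0, 0.6,2.1,0,0,0,2.5,0, 0,0,0,0,0,0,0, 0,0,0,0,0,0,0]'
python3 - <<'E'
from h import *
s=sensors.read_state();x=s['tool_pos'];R=cv2.Rodrigues(s['tcp_rot'])[0];a=np.arctan2(R[1,0],R[0,0]);v=x[:2]-[.5655,-.0125]
print(x,np.degrees(a),v@[np.cos(a),np.sin(a)],v@[-np.sin(a),np.cos(a)])
p=viewer.camera_params('wrist');im=viewer.read_camera('wrist');np.save('w3.npy',p,allow_pickle=True);cv2.imwrite('pics/w3.png',im[:,:,::-1]);cv2.imwrite('pics/w3c.png',cv2.resize(im[140:320,150:420,::-1],None,fx=2.9,fy=2.9,interpolation=3))
E
```

```text
time: 5.85
tool_pos: [0.6151, -0.01, 0.0767]
tcp_rot: [-3.116, 0.4, 0.001]
wrist_force: [-0.2, 0.4, 0.3]
width: -0.003
grip_force: 0.3
time: 6.65
tool_pos: [0.6142, -0.0231, 0.0767]
tcp_rot: [3.038, -0.799, -0.0]
wrist_force: [0.0, -0.3, -0.6]
width: 0.001
grip_force: 0.0
[ 0.614172   -0.02306439  0.07674531] -29.476630327556286 0.04757012882283729 0.014753057507624392
```

View pics/w3c.png

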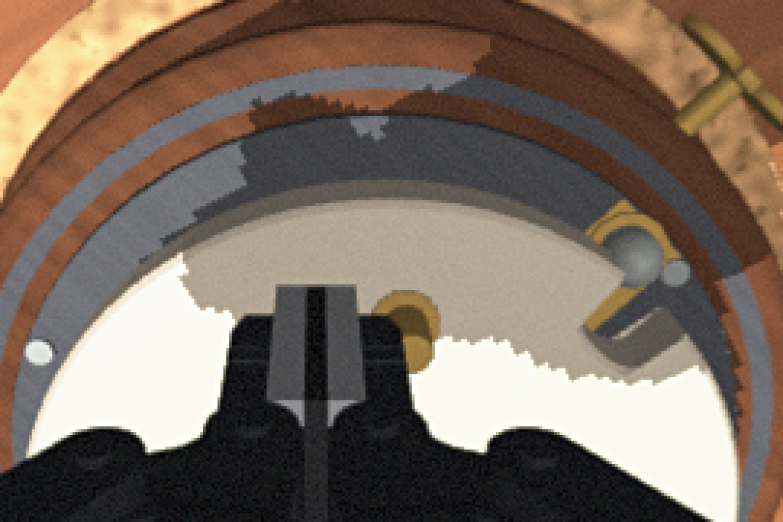

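The notch at crop (640,335) is now just short of pin b at (636,258). I'll work out the remaining angle.

```bash
python3 - <<'E'
from h import *
p=np.load('w3.npy',allow_pickle=True).item();C=np.array([.5655,-.0125])
def f(n,u,v,z):
    P=atz('w',(150+u/2.9,140+v/2.9),z,p)[:2]-C;print(n,P.round(4),np.hypot(*P).round(4),np.degrees(np.arctan2(P[1],P[0])).round(2))
f('dowel',417,352,.084);f('inL',583,328,.072);f('inR',630,379,.072);f('mouthL',622,280,.072);f('mouthR',697,365,.072)
f('pin',636,256,.060);f('pin',636,258,.055);f('key',737,72,.026)
E
```

```text
dowel [ 0.0397 -0.0266] 0.0478 -33.84
inL [ 0.0224 -0.0527] 0.0573 -67.0
inR [ 0.0084 -0.0559] 0.0565 -81.43
mouthL [ 0.0277 -0.0627] 0.0685 -66.14
mouthR [ 0.0051 -0.0678] 0.068 -85.73
pin [ 0.0237 -0.0679] 0.0719 -70.79
pin [ 0.0203 -0.0683] 0.0713 -73.43
key [ 0.0329 -0.1078] 0.1127 -73.03
```

Dowel b at −33.8° puts the notch at about −73.8°, against the pin at about −73.3°, so it is nearly aligned. I'll back off, rise and look from straight above.

```bash
python3 -m inch '[0,-2,0,0,0,0,0, 0,-2,0,0,0,0,0, 0,0,-10,0,0,0,0, 0,0,-20,0,0,0,0, -20,3,-20,0,0,0,0, -40,6,-10,0,0,0,0, -40,6,0,0,0,0,0, -25,4,0,0,0,0,0]'
python3 -m inch '[0,0,0,0,0,0,0, 0,0,0,0,0,0,0, 0,0,0,0,0,0,0, 0,0,0,0,0,0,0, 0,0,0,0,0,0,0, 0,0,0,0,0,0,0, 0,0,0,0,0,0,0, 0,0,0,0,0,0,0]'
python3 - <<'E'
from h import *
p=viewer.camera_params('wrist');im=viewer.read_camera('wrist');np.save('w4.npy',p,allow_pickle=True);cv2.imwrite('pics/w4.png',im[:,:,::-1])
M=p['world_to_cam'];print(-M[:3,:3].T@M[:3,3],proj('w',[.5655,-.0125,.072],p))
E
```

```text
time: 7.5
tool_pos: [0.4962, 0.0263, 0.1378]
tcp_rot: [-3.038, 0.8, -0.0]
wrist_force: [-0.2, -0.4, 0.4]
width: 0.002
grip_force: 0.0
time: 8.3
tool_pos: [0.4981, 0.0255, 0.1366]
tcp_rot: [3.038, -0.801, -0.001]
wrist_force: [0.1, -0.2, -0.6]
width: 0.002
grip_force: 0.0
[ 0.56735557 -0.01501652  0.27903971] [255.93908233  91.71210386]
```

View pics/w4.png

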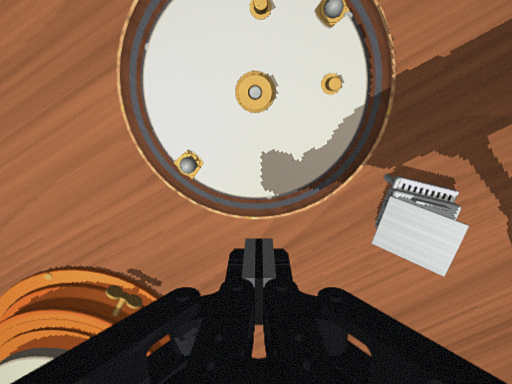

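Both pins now show inside their notches, a at (188,164) and b at (333,8). The boss is at (255,92). A numeric check:

```bash
python3 - <<'E'
from h import *
p=np.load('w4.npy',allow_pickle=True).item()
g=lambda u,v,z:atz('w',(u,v),z,p)[:2]
pa,pb=g(188,165,.058),g(334,8.5,.058);d=pb-pa;C=(pa+pb)/2;ang=lambda v:np.degrees(np.arctan2(v[1],v[0]))
print('C',C,np.hypot(*d)/2,'pin b',ang(d));b=g(255,92,.082);print('boss',b)
for u,v in ((331.5,83),(261,5)):
    q=g(u,v,.084)-b;print(np.hypot(*q),ang(q))
# notch mask: non-ivory region around pin a; centroid in world
im=cv2.imread('pics/w4.png');h=cv2.cvtColor(im,cv2.COLOR_BGR2HSV);m=(h[...,1]<45)&(h[...,2]>185)
for r in range(148,182,3): print(r,''.join('#' if m[r,c] else '.' for c in range(165,212)))
E
```

```text
C [ 0.56516967 -0.0121102 ] 0.06931783690057994 pin b -73.86660938654143
boss [ 0.56572199 -0.01205705]
0.044833635329045746 -113.01928092315832
0.04542542628576187 -33.84883126027338
148 ###############################################
151 ..##################........###################
154 ....#############...............###############
157 .......#######.....................############
160 .....................................##########
163 ......................................#########
166 ..................#####..............##########
169 ...................................############
172 .................................##############
175 ...............................################
178 ..............................#################
181 ..................................#############
```

Notch at −73.4° and pin at −73.9° are aligned within 0.6 mm. Next I go over the boss and descend close to it.

```bash
python3 -m inch '[15,0,0,0,0,0,0, 24,-0.4,0,0,0,0,0, 24,0,0,0,0,0,0, 14,0,10,0,0,0,0, 0,0,20,0,0,0,0, 0,0,14,0,0,0,0, 0,0,5,0,0,0,0, 0,0,0,0,0,0,0]'
python3 -m inch '[0,0,1,0,0,0,0, 0,0,1,0,0,0,0, 0,0,1,0,0,0,0, 0,0,1,0,0,0,0, 0,0,1,0,0,0,0, 0,0,1,0,0,0,0, 0,0,1,0,0,0,0, 0,0,0,0,0,0,0]'
```

```text
time: 9.15
tool_pos: [0.5643, -0.0121, 0.0865]
tcp_rot: [3.037, -0.8, -0.004]
wrist_force: [-1.0, 0.1, 0.8]
width: -0.0
grip_force: 0.0
time: 9.95
tool_pos: [0.5654, -0.0121, 0.081]
tcp_rot: [-3.038, 0.801, -0.0]
wrist_force: [-0.7, 0.0, 2.3]
width: 0.001
grip_force: 1.3
```

```bash
python3 -m inch '[0,0,1,0,0,0,0, 0,0,1,0,0,0,0, 0,0,1,0,0,0,0, 0,0,1,0,0,0,0, 0,0,0,0,0,0,0, 0,0,0,0,0,0,0, 0,0,0,0,0,0,0, 0,0,0,0,0,0,0]'
```

```text
time: 10.75
tool_pos: [0.5654, -0.012, 0.0766]
tcp_rot: [-3.038, 0.801, -0.0]
wrist_force: [0.5, 1.2, 0.9]
width: -0.002
grip_force: 0.4
```

It goes down easily, so the notches are engaging.

```bash
python3 -m inch '[0,0,1,0,0,0,0, 0,0,1,0,0,0,0, 0,0,1,0,0,0,0, 0,0,0.5,0,0,0,0, 0,0,0.5,0,0,0,0, 0,0,0,0,0,0,0, 0,0,0,0,0,0,0, 0,0,0,0,0,0,0]'
```

```text
time: 11.55
tool_pos: [0.5654, -0.0121, 0.0727]
tcp_rot: [-3.038, 0.801, -0.0]
wrist_force: [-0.0, 1.2, 1.5]
width: 0.0
grip_force: 1.1
```

```bash
python3 -m inch '[0,0,0.5,0,0,0,0, 0,0,0.5,0,0,0,0, 0,0,0,0,0,0,0, 0,0,0,0,0,0,0, 0,0,0,0,0,0,0, 0,0,0,0,0,0,0, 0,0,0,0,0,0,0, 0,0,0,0,0,0,0]'
python3 -m inch '[0,0,0.5,0,0,0,0, 0,0,0,0,0,0,0, 0,0,0,0,0,0,0, 0,0,0,0,0,0,0, 0,0,0,0,0,0,0, 0,0,0,0,0,0,0, 0,0,0,0,0,0,0, 0,0,0,0,0,0,0]'
```

```text
time: 12.35
tool_pos: [0.5654, -0.0121, 0.072]
tcp_rot: [-3.038, 0.801, -0.0]
wrist_force: [-0.6, 0.2, 4.9]
width: -0.001
grip_force: 2.6
time: 13.15
tool_pos: [0.5654, -0.0121, 0.0719]
tcp_rot: [-3.038, 0.801, -0.0]
wrist_force: [-1.6, 1.0, 8.4]
width: -0.002
grip_force: 3.9
```

The tool is stopped at 0.072, the home height, with the force rising to 8 N, so it is seated. I'll retract and look.

```bash
python3 -m inch '[0,0,-2,0,0,0,0, 0,0,-5,0,0,0,0, 0,0,-15,0,0,0,0, 0,0,-30,0,0,0,0, -20,0,-20,0,0,0,0, -30,0,0,0,0,0,0, -30,0,0,0,0,0,0, -15,0,0,0,0,0,0]'
python3 -m inch '[-10,0,0,0,0,0,0, 0,0,0,0,0,0,0, 0,0,0,0,0,0,0, 0,0,0,0,0,0,0, 0,0,0,0,0,0,0, 0,0,0,0,0,0,0, 0,0,0,0,0,0,0, 0,0,0,0,0,0,0]'
python3 - <<'E'
from h import *
a=viewer.read_camera('wrist')[:,:,::-1];b=viewer.read_camera('scene')[165:255,185:275,::-1];c=viewer.read_camera('top')[:,:,::-1]
o=np.zeros((600,800,3),np.uint8);o[:384,:512]=a;o[:280,515:795]=cv2.resize(b,(280,280),interpolation=3);o[384:,:288]=cv2.resize(c,(288,216));o[290:590,515:795]=cv2.resize(a[:90,285:369],(280,300),interpolation=3)
cv2.imwrite('pics/end.png',o)
E
```

```text
time: 13.95
tool_pos: [0.481, 0.0355, 0.1439]
tcp_rot: [-3.038, 0.8, 0.0]
wrist_force: [0.8, -0.0, -0.3]
width: 0.002
grip_force: 0.0
time: 14.75
tool_pos: [0.474, 0.0396, 0.1432]
tcp_rot: [3.038, -0.801, -0.0]
wrist_force: [1.3, -0.1, -0.5]
width: 0.002
grip_force: 0.0
```

View pics/end.png

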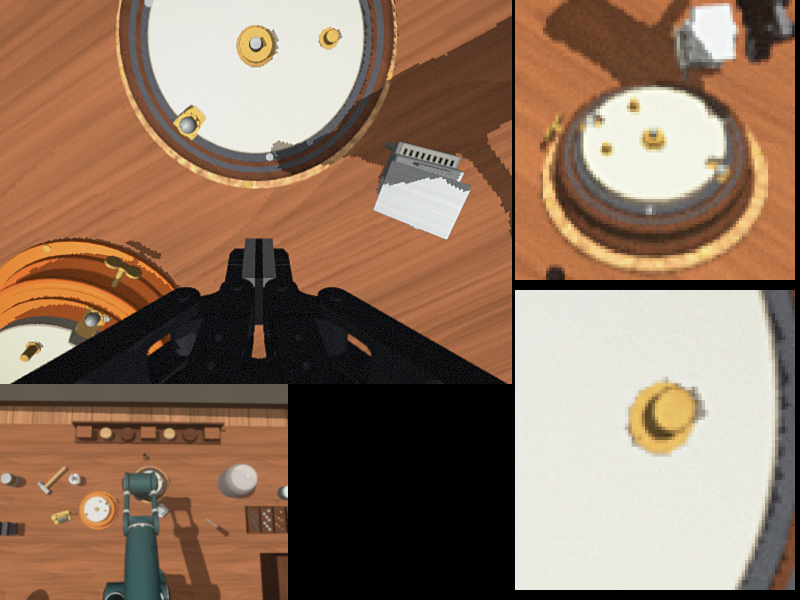

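The disc is seated low, with pin a in its notch at (188,122). The arbor tip now shows in the boss at (256,44), the other things are undisturbed, and the hand is clear.

```bash
python3 -c "
from workcell import job
print(job.finish_job())"
```

```text
the job is handed in; nothing more can be done
None
```

I turned the turntable about 40° clockwise by dowel b until both notches were over the pins. I then pressed it down on its boss until it stopped at the home height (about 8 N), took the hand away, and handed the job in at about 15 s.

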